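Swing the bath cupboard shut and drop its thumb latch into the catch

ROBOT

A 6-joint arm with a two-finger parallel gripper is mounted at the origin on the work surface. World frame = base frame: x ahead of the robot, y to its left, z up, the work surface at z = 0. Lengths are in mm, angles in rad, forces in N, time in s.
With the tool pointing down it reaches from about 300 to 775 mm from the base axis. Payload 14.6 kg.
Tool frame: the origin (TCP) lies between the finger pads; the fingertips stand 8 mm ahead of it and the grasp point (between the pads) lies 11 mm behind it; z points along the fingers, y is the direction in which the jaws open and shut (so a half turn about z gives the same grasp; the last joint's range is limited). The gripper opens to 94 mm and grips with 3 to 60 N. Pads are 16 mm wide; open, the fingers measure 119 mm over their backs; the gripper's body (75 mm by 177 mm) begins 78 mm behind the grasp point.
Start: joints at [-1.3, 0.3, 1.521, -0, 1.321, -0.067], TCP at [182.269, -518.909, 183.746] pointing down, gripper open.
Joint ranges: [-3.03, 3.03], [-0.79, 2.21], [0.23, 2.52], [-1.04, 4.18], [0, 3.07], [-2.55, 2.55]. Speed limits (rad/s): [2.22, 2.22, 2.57, 3.14, 3.14, 3.14].

INTERFACE

Orientations are given as [roll, pitch, yaw] about the fixed x, y, z axes, in that order (R = Rz(yaw) Ry(pitch) Rx(roll)).
In Python, from cell import manip, cams, models gives the robot as it stands. The module is installed in compiled form; this text tells all that it offers.
- The arm moves only by the shell command python3 -m pendant 'ROWS' [OPENING] [FORCE]. ROWS is JSON, a list that holds one entry, the list of rows, each a list of 4 numbers: the shift along the tool's x, y, z in cm, then the turn about the tool's z in rad. In form: [[[x, y, z, roll], ...]]. A call has 1 to 5 rows; each row is the pose to reach, as a shift and turn from the pose commanded when the call began, along the tool's axes at that moment; what a row does not reach only later rows make up. A row lasts 1/10 s, in which the tool goes at most 50 mm and 8.59 degrees, less where a joint would pass 70% of its speed; a pose out of reach is approached as far as the arm can. A call with a gripper value outside its range is refused whole. OPENING is the opening, from -1 (shut) to 1 (fully open), so that 0 is half open, set as the call begins (- or left out, the last holds). The fingers move at their own pace and stop on an object; FORCE is the grip in N (left out, the last holds). Time passes only in rows, so rows that repeat a pose let the fingers close. It gives the time, the measured TCP pose, the force and the opening at its end, in the units of the state.
- manip.read_state(): the state, without advancing time (a new reading comes with each control period).
- cams.camera(name): name is "side" or "top" or "wrist"; returns a dict with "frame" (420x560x3 uint8, red, green, blue), "K" (3x3 intrinsics, pixels), "pose" (4x4, takes a point from camera to world coordinates). Camera axes: x right, y down, z forward; pixel columns grow to the right and rows downward; lengths in mm; the calibration is good to about 2 mm. A picture is of the moment at which its call begins. There is no depth.
- manip.sign_off(): hands the job in, once; it reports no verdict.
Trained networks look in the newest picture that a camera, given by its name, has taken for a name from the list of things; names that differ only in an ending like _2 or _b are one class to them, and where a whole thing is asked for, a point or a joint stands for the part that bears it (a point fixed in the world has none). Each returns a list of dicts, best first, with "score" (0 to 1); they miss things now and then, are a little off and sometimes report something else, mostly with a low value. They report only what shows in the picture. A call takes as long as a camera call.
- models.regions_of(camera, name): "pixels" (420x560 bool, what is visible of it) and "point" ([column, row] in pixels, amid what is visible of it).
The state is a dict: "clock": time; "joints": joint angles; "qd": joint speeds; "effort": joint torques, N m; "eef_pos": TCP position; "eef_rot": TCP orientation; "wrist_force": force on the tool from outside, world axes, zero at the start; "moment": the same for the moment, N m; "finger_gap": finger opening in mm.
Only numpy, scipy, OpenCV 4.12 (cv2) and the standard library are available. Lean on these libraries where they do the work, as an engineer would, in place of code of your own. Each camera call takes 0.05 s, during which the arm holds its last target.

TASK

The door of the little teak bath cupboard has been left open: swing it shut gently, without slamming it, lifting its thumb-latch bar over the striker of the catch and pressing the door in against its spring until the bar is just behind the striker, and let the bar drop fully into the catch so that the door stays shut by itself. Where exactly the bar drops in has to be felt for with a light hand: never force the bar against the catch. Leave the other things on and around the cupboard where they are.

Things in the scene. Friction and masses are not known exactly. Their poses are not given: they have to be found in the camera images.
- cupboard: fixed teak cupboard, 340 wide (y), 170 deep (x), 200 high; origin: centre of its underside; front faces its -x. The carcass front plane is at x -85. At the right (-y) a post 53 wide stands 18 proud of it, level with the closed door's face. The slatted door covers the rest, hinged at the left (+y), opening to -x
- door (a joint): door angle, rad: 0 = against the carcass, grows as its free edge swings out. Light friction, stays where left beyond the plunger's reach (0.11). Latched it reads 0.015 to 0.064, depending on how the catch is set; with the bar down outside the striker it cannot go below 0.073
- door_hinge (a point): on the door's vertical hinge axis, 190 above the bench (in the carcass front plane, 172 left of the cupboard's middle). Axes turn with the door: -y runs along the door to its free edge (285 away), -x points out of its face. Door: 18 thick (x -18 to 0), 18 to 208 above the bench
- plunger (a point): white sprung plunger behind the door, 200 from the hinge; this fixed point is where its tip stands when free, 22 in front of the carcass front. It pushes the door open from 0.11 rad inward, 0.35 N per mm of its travel: at the thumb tab the push to bring the door home rises smoothly to 3 to 5 N
- latch_bar (a joint): latch bar angle, rad: 0 = level, down on its guide staple; grows as the free end is lifted, stop at 0.20. It falls by its own weight when let go, but sticks where the plunger's push rubs it hard against the striker: hold the door in until the bar is down. Above 0.11 it clears the striker
- latch_pivot (a point): pivot of the bar on the door: in the door_hinge frame at x -28, y -175, same height (190); axes as door_hinge. The steel bar, 8 thick (x), 16 high, runs level from here along -y to 158 from the pivot, so it passes the door's edge and crosses in front of the post, 6 clear of both faces
- thumb_tab (a point): grasp point on the upright black thumb tab of the bar: 70 from the pivot along the bar and 46 above the pivot (236 above the bench when down). Tab 10 thick (x, across the door), 22 wide (y), top 75 above the pivot, free on both sides above the door's top edge (208). Axes: the door's, tilted with the bar about x. Lifting takes 2 to 3 N
- keeper: dark slotted plate of the catch, on the outer right side of the post; origin: its centre, cupboard x -94, y -172, 190 up. A hooked steel strap is clamped somewhere along its slot and holds the catch in front of the post: a throat 11 wide (x), open upward, between the striker (front, -x) and a back block, from 131 from the bar's pivot on. Never load it with over 15 N
- catch_mid (a point): a fixed point, not measured on the strap: the average place of the throat's middle, 39 in front of the carcass front, 190 up, 151 right of the cupboard's middle. The real throat is clamped up to 7 nearer or farther (x), differently every time; the bar is in its middle at a door angle of 0.013 to 0.057
- striker (a point): average place of the striker's top middle, 10.5 in front of catch_mid, 196 up; really up to 7 nearer or farther (x). A blunt upright nose 10 thick, 14 higher than the underside of the lowered bar. A bar let down on it stops at about 0.106 rad; slid on inward it drops into the throat behind
- back_block (a point): average place of the back block's top middle, 12 behind catch_mid, as high as the striker, 13 thick (x), shifts with it. A bar held too high passes over it: pushed too far, the bar stops on this block instead of dropping in
- pumice: grey pumice, 80 x 56 x 34, on top of the cupboard; origin under its centre
- jar: clear acrylic jar with a metal screw top, 66 across, 70 high, on top of the cupboard; origin under its centre
- tool_case: flat stainless pedicure tool case, 74 x 152 x 25, on the bench; origin under its centre
- toe_separator: wooden toe separator with four fingers, 34 x 100 x 31, on the bench; origin under its centre
- nail_brush: wooden nail brush, 40 x 90 x 30, on the bench; origin under its centre
- lotion: blue lotion bottle, 52 across, 140 high, on the bench; origin under its centre

How it is judged (in metres and radians):
On the way, in this order (a step that is already met when the one before it is completed fails the run):
1. the bar is lifted clear over the striker as the door comes to within the catch's reach (value of joint latch_bar above 0.09 rad and value of joint door below 0.09 rad), for 0.05 s.
2. the bar has dropped into the catch behind the striker (value of joint latch_bar below 0.03 rad and value of joint door below 0.068 rad), for 0.2 s.
At the end, for the whole second after the job is handed in: The latch bar is down in the catch (latch bar angle under 0.03 rad), behind the striker, so that the door stays shut and at rest by itself (door angle under 0.068 rad, door speed under 0.03 rad/s) (all of step 2 and velocity of joint door between -0.03 and 0.03 rad/s); the robot touches nothing.
It fails at once if the catch is forced: more than 15 N on it (contact force between keeper and anything else above 15 N).
It fails at once if the door is slammed: it closes faster than 1.5 rad/s (velocity of joint door below -1.5 rad/s).
It fails at once if one of the things on or around the cupboard is moved by more than 20 mm (distance of any of pumice, jar, tool_case, toe_separator, nail_brush, lotion from where it was at the start of the episode above 0.02 m).
It also fails if it takes over 51 s, if anything falls off the work surface, if the arm or the gripper's body presses on something with over 40 N, if the wrist force passes 120 N, or if a joint passes its speed limit or range.

## Working session

There is one attempt and no reset: what is moved stays moved. The work goes in short steps, Python scripts to look and compute and a shell command to move; the robot and the scene stay as the last step left them, time stands still between calls to the robot, and variables do not carry over. Pictures are saved under pics/ and viewed, and the job is handed in when it is done.

```bash
mkdir -p pics; ls
cat > h.py <<'E'
import numpy as np,cv2
from cell import manip,cams,models
def snap(n,f):
    c=cams.camera(n); cv2.imwrite('pics/'+f,cv2.cvtColor(c['frame'],cv2.COLOR_RGB2BGR)); return c
def ray(c,p):
    d=np.linalg.inv(c['K'])@np.array([p[0],p[1],1.]); T=c['pose']; return T[:3,3],T[:3,:3]@d
def onz(c,p,z):
    o,d=ray(c,p); return o+d*(z-o[2])/d[2]
def proj(c,P):
    T=np.linalg.inv(c['pose']); q=T[:3,:3]@np.asarray(P,float)+T[:3,3]; q=c['K']@q; return q[:2]/q[2]
def tri(c1,p1,c2,p2):
    o1,d1=ray(c1,p1);o2,d2=ray(c2,p2);d1/=np.linalg.norm(d1);d2/=np.linalg.norm(d2)
    s=np.linalg.lstsq(np.c_[d1,-d2],o2-o1,rcond=None)[0]
    a=o1+s[0]*d1;b=o2+s[1]*d2; return (a+b)/2,np.linalg.norm(a-b)
E
python3 - <<'E'
from h import *
import pickle
np.set_printoptions(precision=2,suppress=True)
C={}
for n in ['side','top']:
    c=snap(n,n+'0.png');C[n]=c
    print(n,c['pose'],c['K'][0])
    for t in ['cupboard','door','thumb_tab','keeper','latch_bar','jar','pumice','lotion','plunger']:
        r=models.regions_of(n,t)
        print(t,[(round(x['score'],2),x['point'],int(x['pixels'].sum())) for x in r[:2]])
pickle.dump(C,open('c0.pkl','wb'))
print(manip.read_state())
E
```

```text
pics
side [[  -0.85    0.33   -0.42 1094.59]
 [   0.53    0.5    -0.68  796.39]
 [  -0.01   -0.8    -0.6   849.13]
 [   0.      0.      0.      1.  ]] [478.53   0.   280.71]
cupboard [(0.77, [250.8, 232.9], 13982), (0.72, [290.6, 157.9], 185)]
door [(0.74, [296.6, 190.9], 1728), (0.62, [250.7, 232.1], 13802)]
thumb_tab [(0.62, [291.1, 153.8], 178)]
keeper [(0.7, [242.1, 161.2], 122)]
latch_bar []
jar [(0.66, [203.4, 177.2], 909)]
pumice [(0.63, [241.6, 219.5], 681)]
lotion [(0.61, [415.9, 339.2], 1297)]
plunger [(0.79, [247.6, 234.4], 14009)]
top [[  -0.02   -1.      0.06  529.05]
 [  -1.      0.02   -0.01   -6.21]
 [   0.01   -0.06   -1.   1415.01]
 [   0.      0.      0.      1.  ]] [496.16   0.   290.08]
cupboard [(0.88, [313.6, 191.3], 9997)]
door [(0.95, [313.9, 246.8], 1305)]
thumb_tab [(0.56, [334.1, 258.8], 98), (0.33, [376.8, 214.0], 306)]
keeper [(0.74, [378.5, 215.1], 255)]
latch_bar [(0.62, [344.2, 257.4], 170)]
jar [(0.57, [344.3, 157.5], 709)]
pumice [(0.8, [276.6, 165.6], 676)]
lotion [(0.88, [141.0, 246.9], 459)]
plunger [(0.74, [314.3, 186.9], 9917)]
{'clock': 1.0, 'joints': array([-1.3 ,  0.3 ,  1.52,  0.  ,  1.32, -0.07]), 'qd': array([ 0.,  0., -0., -0.,  0.,  0.]), 'effort': array([ -0.  , -53.17, -35.29,   0.07,   0.02,   0.  ]), 'eef_pos': array([ 182.28, -518.91,  183.77]), 'eef_rot': array([ 3.14, -0.  ,  0.34]), 'wrist_force': array([-0.79,  0.05, -0.47]), 'moment': array([-0.  , -0.03, -0.03]), 'finger_gap': 94.1250556416523}
```

View pics/top0.png

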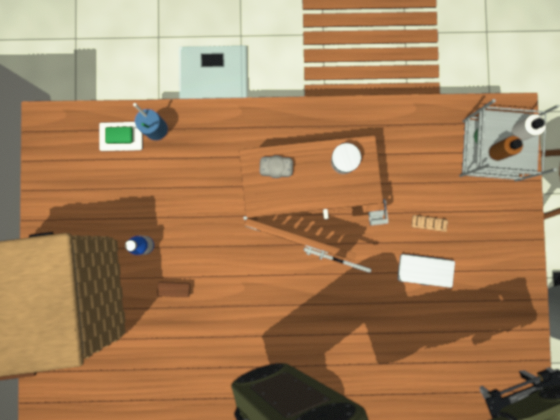

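View pics/side0.png

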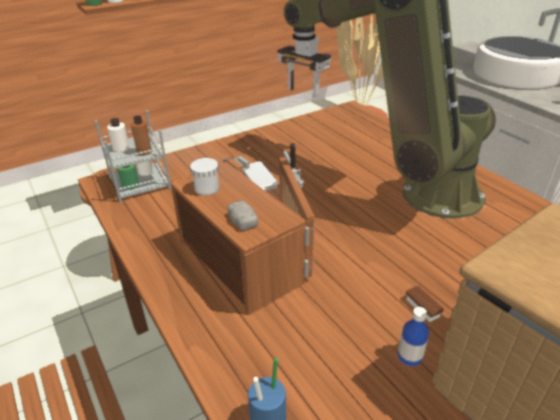

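Run:
```python
from h import *
im=cv2.imread('pics/top0.png')[115:290,220:420]
cv2.imwrite('pics/top0z.png',cv2.resize(im,None,fx=4,fy=3.4,interpolation=cv2.INTER_CUBIC))
im=cv2.imread('pics/side0.png')[130:320,160:330]
cv2.imwrite('pics/side0z.png',cv2.resize(im,None,fx=3.1,fy=3.1,interpolation=cv2.INTER_CUBIC))
```

```text
(no output)
```

View pics/top0z.png

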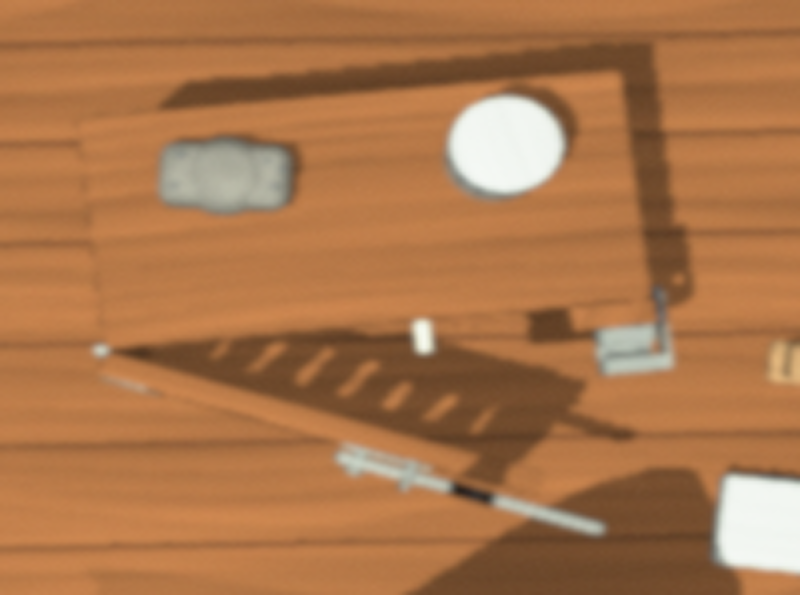

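View pics/side0z.png

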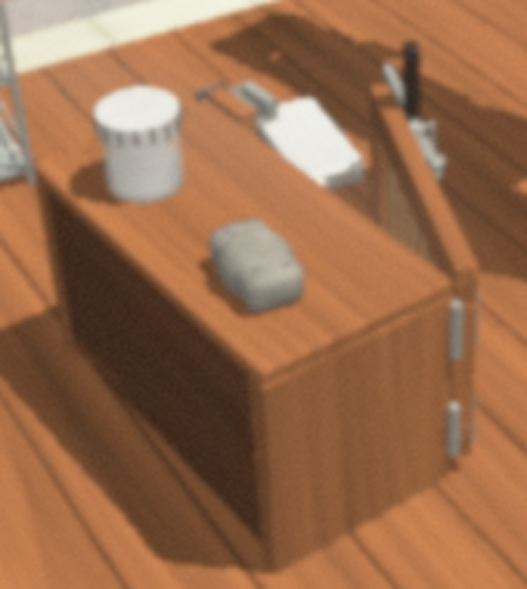

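Run:
```python
from h import *
import pickle
from scipy.optimize import least_squares
np.set_printoptions(precision=3,suppress=True)
C=pickle.load(open('c0.pkl','rb'));c=C['top']
z=lambda x,y:(x/4+220,y/3.4+115)
px=[z(80,122),z(615,70),z(650,303),z(103,345)]
loc=[(85,170),(85,-170),(-85,-170),(-85,170)]
P=[onz(c,p,200) for p in px]
for p in P: print(p)
for i in range(4): print(np.linalg.norm(P[i]-P[(i+1)%4]))
f=lambda v:np.concatenate([proj(c,[v[0]+np.cos(v[2])*a-np.sin(v[2])*b,v[1]+np.sin(v[2])*a+np.cos(v[2])*b,200])-p for (a,b),p in zip(loc,px)])
s=least_squares(f,[600,-50,0]);print(s.x,s.fun)
v=s.x
def w(a,b,h):return np.array([v[0]+np.cos(v[2])*a-np.sin(v[2])*b,v[1]+np.sin(v[2])*a+np.cos(v[2])*b,h])
for n,p in [('hinge',w(-85,172,208)),('plunger',w(-107,-28,100)),('catch',w(-124,-151,190))]:
    q=proj(c,p);print(n,p,q,((q[0]-220)*4,(q[1]-115)*3.4))
# tab
t=onz(c,z(472,494),265);h=w(-85,172,265);print('tab',t)
d=t-h;a=np.arctan2(d[1],d[0])-v[2];R=np.hypot(d[0],d[1])
# tab local in door frame x -28,y -245
print(R,np.hypot(28,245),'door angle', np.arctan2(-245,-28)-a, )
# door edge line
for th in [0.3,0.35,0.4,0.45,0.5,.55]:
    def dw(x,y,h):
        # opening: free edge moves to -x : rotation by -th
        X=np.cos(th)*x+np.sin(th)*y;Y=-np.sin(th)*x+np.cos(th)*y;return w(-85+X,172+Y,h)
    for q in [(-28,-245,265),(-28,-333,198),(-18,-285,208),(-28,-175,198)]:
        u=proj(c,dw(*q));print(th,q,((u[0]-220)*4,(u[1]-115)*3.4))
st=onz(c,z(635,366),196);cw=w(-85,0,196);print('striker',st)
ri=np.array([[np.cos(v[2]),np.sin(v[2])],[-np.sin(v[2]),np.cos(v[2])]])
for p in [(600,333),(600,350),(605,373),(635,330),(640,347),(640,368),(655,292),(668,330),(672,360)]:
    q=onz(c,z(*p),196);print(p,ri@(q[:2]-v[:2]))
```

```text
[754.3   101.673 200.   ]
[ 786.023 -230.12   200.   ]
[ 615.322 -246.389  200.   ]
[591.927  90.125 200.   ]
333.30601299959915
171.47481920388384
337.32627730023745
162.78395885788728
[686.936 -71.196   0.082] [-1.46  -1.319  1.415  0.126  0.486 -0.373 -0.427  1.515]
hinge [588.068  93.224 208.   ] [244.238 217.916] (np.float64(96.95070820469584), np.float64(349.91505830583657))
plunger [ 582.603 -107.908  100.   ] [323.487 220.306] (np.float64(413.9486951184383), np.float64(358.0405282042886))
catch [ 575.784 -231.89   190.   ] [376.377 220.471] (np.float64(625.5080713111779), np.float64(358.6006640642459))
tab [ 482.719 -126.372  265.   ]
243.55851313985573 246.59480935331953 door angle 0.4159117636178127
0.3 (-28, -245, 265) (np.float64(494.27900048117317), np.float64(456.53418206799586))
0.3 (-28, -333, 198) (np.float64(622.5349878047657), np.float64(478.9179087691285))
0.3 (-18, -285, 208) (np.float64(551.0365479800789), np.float64(452.4343771760775))
0.3 (-28, -175, 198) (np.float64(369.373443741669), np.float64(436.06563227423817))
0.35 (-28, -245, 265) (np.float64(487.39944
[... 1265 characters left out ...]
936375467), np.float64(480.34372917302295))
0.55 (-28, -245, 265) (np.float64(449.99599904054185), np.float64(538.9155222598823))
0.55 (-28, -333, 198) (np.float64(570.0021172462905), np.float64(586.0284845221639))
0.55 (-18, -285, 208) (np.float64(507.84829748751395), np.float64(545.3364533559636))
0.55 (-28, -175, 198) (np.float64(336.16702205245565), np.float64(490.6890970106234))
striker [ 570.072 -236.467  196.   ]
(600, 333) [-104.06  -136.329]
(600, 350) [-116.318 -134.938]
(605, 373) [-133.198 -136.124]
(635, 330) [-104.121 -158.063]
(640, 347) [-116.7   -159.728]
(640, 368) [-131.827 -157.994]
(655, 292) [ -77.934 -173.505]
(668, 330) [-106.22 -178.33]
(672, 360) [-128.104 -178.287]
```

```bash
python3 -m pendant '[[[3,-1.5,-3,0],[6.5,-3.5,-5.5,-0.1],[10.5,-5.5,-7.5,-0.2],[14.5,-8,-9.5,-0.3],[18.5,-10,-11.5,-0.4]]]' 0 5
python3 - <<'E'
from h import *
s=manip.read_state();print(s['eef_pos'],s['eef_rot'],s['joints'])
E
```

```text
clock: 1.5
eef_pos: [324.2, -361.7, 299.6]
eef_rot: [3.141, -0.0, 0.742]
wrist_force: [0.9, -0.8, 0.0]
finger_gap: 57.7
[ 324.20028516 -361.72592188  299.62375591] [ 3.14126100e+00 -1.19894335e-05  7.41534145e-01] [-9.15495243e-01  8.94506877e-02  1.50561021e+00  4.05215501e-05
  1.54620237e+00 -8.62340487e-02]
```

```bash
cat >> h.py <<'E'
def rel(P,yaw=None):
    s=manip.read_state(); y=s['eef_rot'][2]; d=np.asarray(P,float)-s['eef_pos']
    R=cv2.Rodrigues(np.array([0,0,y]))[0]@np.diag([1,-1,-1.])
    r=R.T@d/10
    return np.round(np.r_[r,0 if yaw is None else y-yaw],3)
E
python3 -c "
from h import *
print(rel([480,-150,370],1.24))"
```

```text
[25.79  -5.09  -7.038 -0.498]
```

```bash
python3 -m pendant '[[[4,-0.8,-1.5,-0.1],[8.5,-1.7,-3,-0.2],[13,-2.6,-4.5,-0.3],[17.5,-3.5,-6,-0.4],[22,-4.4,-7,-0.5]]]'
python3 -m pendant '[[[3.5,-2.0,0,0],[3.5,-2.0,0,0],[3.5,-2.0,0,0]]]'
python3 - <<'E'
from h import *
c=snap('wrist','w1.png');s=manip.read_state();print(s['eef_pos'],s['eef_rot'],c['pose'].round(2),c['K'])
import pickle;pickle.dump(c,open('w1.pkl','wb'))
E
```

```text
clock: 2.0
eef_pos: [457.6, -181.1, 369.9]
eef_rot: [3.14, 0.0, 1.242]
wrist_force: [0.0, -0.0, -0.2]
finger_gap: 47.1
clock: 2.3
eef_pos: [449.3, -142.9, 368.9]
eef_rot: [3.141, 0.0, 1.239]
wrist_force: [-0.1, -0.3, 0.4]
finger_gap: 47.2
[ 449.23493759 -143.61064033  368.68976583] [3.14143192e+00 2.10410896e-04 1.23779638e+00] [[ 9.5000e-01 -3.1000e-01 -9.0000e-02  4.7660e+02]
 [-3.3000e-01 -9.1000e-01 -2.7000e-01 -6.4160e+01]
 [ 0.0000e+00  2.8000e-01 -9.6000e-01  5.7001e+02]
 [ 0.0000e+00  0.0000e+00  0.0000e+00  1.0000e+00]] [[360.25310905   0.         283.24259234]
 [  0.         360.25310905 213.54675147]
 [  0.           0.           1.        ]]
```

View pics/w1.png

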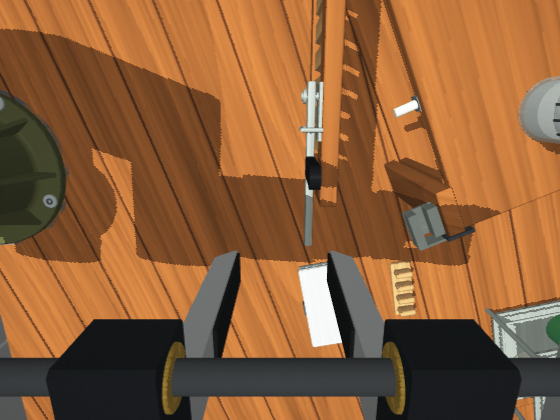

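Run:
```python
from h import *
im=cv2.imread('pics/w1.png')[70:270,290:490]
cv2.imwrite('pics/w1z.png',cv2.resize(im,None,fx=3,fy=3,interpolation=cv2.INTER_CUBIC))
im=cv2.imread('pics/w1.png')[190:260,390:490]
cv2.imwrite('pics/w1zz.png',cv2.resize(im,None,fx=8,fy=8,interpolation=cv2.INTER_CUBIC))
```

```text
(no output)
```

View pics/w1z.png

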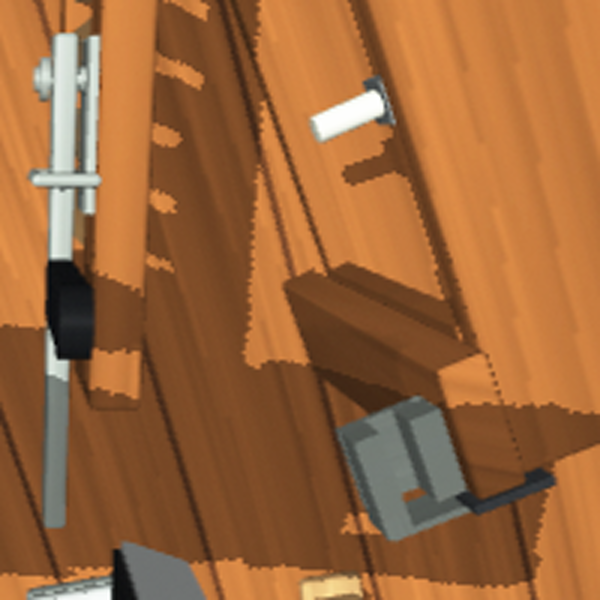

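View pics/w1zz.png

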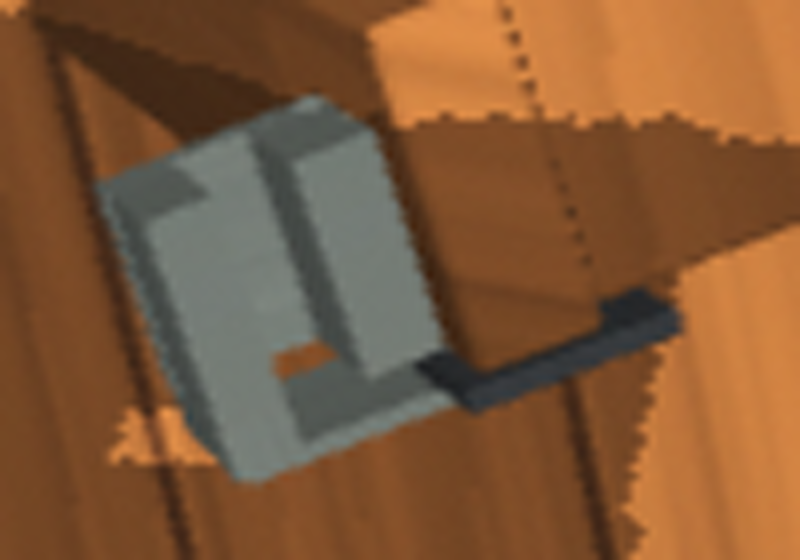

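Run:
```python
from h import *
import pickle
np.set_printoptions(precision=2,suppress=True)
c=pickle.load(open('w1.pkl','rb'));v=np.array([686.94,-71.2,.082])
t=pickle.load(open('c0.pkl','rb'))['top']
ri=np.array([[np.cos(v[2]),np.sin(v[2])],[-np.sin(v[2]),np.cos(v[2])]])
zz=lambda x,y:(x/8+390,y/8+190); z3=lambda x,y:(x/3+290,y/3+70)
for n,p,h in [('bb front',zz(298,160),196),('bb front',zz(368,378),196),('bb back',zz(380,130),196),('bb back',zz(445,345),196),('str front',zz(150,215),196),('str front',zz(250,480),196),
 ('plunger tip',z3(317,128),100),('keeper out',zz(680,310),200),('post corner',z3(437,375),208),('post c2',z3(483,350),208)]:
    q=onz(c,p,h);print(n,q,ri@(q[:2]-v[:2]))
w=lambda a,b,h:np.r_[v[:2]+ri.T@[a,b],h]
for n,p in [('fr',(-85,-170,200)),('post fl',(-103,-117,200)),('post fr',(-103,-170,200)),('post bl',(-85,-117,200)),('fl',(-85,170,200)),('pl100',(-107,-28,100)),('pl150',(-107,-28,150)),('pl50',(-107,-28,50))]:
    q=proj(c,w(*p));q2=proj(t,w(*p));print(n,(q-[290,70])*3,(q-[390,190])*8,q)
# tab top
for n,p,h in [('tab top a',z3(60,277),265),('tab top b',z3(93,277),265),('tab top c',z3(93,357),265),('tab top d',z3(60,357),265),('bar end',z3(47,527),198),('bar end',z3(66,527),198),('bar start',z3(54,33),198),('bar st',z3(76,33),198)]:
    q=onz(c,p,h);print(n,q,ri@(q[:2]-v[:2]))
for n in ['thumb_tab','keeper','latch_bar']:
    cams.camera('wrist')
    r=models.regions_of('wrist',n);print(n,[(x['score'],x['point']) for x in r[:2]])
```

```text
bb front [ 589.01 -215.59  196.  ] [-109.43 -135.88]
bb front [ 591.29 -249.47  196.  ] [-109.93 -169.83]
bb back [ 600.36 -215.06  196.  ] [ -98.07 -136.29]
bb back [ 602.33 -248.17  196.  ] [ -98.82 -169.45]
str front [ 568.32 -216.66  196.  ] [-130.13 -135.25]
str front [ 572.51 -258.99  196.  ] [-129.42 -177.79]
plunger tip [ 608.19 -116.59  100.  ] [-82.2  -38.79]
keeper out [ 632.15 -251.64  200.  ] [ -69.39 -175.34]
post corner [ 597.15 -197.75  208.  ] [ -99.86 -118.77]
post c2 [ 613.88 -194.24  208.  ] [ -82.89 -116.64]
fr [509.  479.9] [557.32 319.73] [459.67 229.97]
post fl [417.65 368.69] [313.73  23.17] [429.22 192.9 ]
post fr [460.95 498.74] [429.21 369.98] [443.65 236.25]
post bl [467.21 348.45] [445.89 -30.79] [445.74 186.15]
fl [ 175.02 -570.62] [ -333.28 -2481.65] [ 348.34 -120.21]
pl100 [252.43 128.26] [-126.86 -617.97] [374.14 112.75]
pl150 [284.8  130.25] [ -40.54 -612.66] [384.93 113.42]
pl50 [226.26 126.65] [-196.64 -622.27] [365.42 112.22]
tab top a [ 483.54 -113.99  265.  ] [-206.22  -25.99]
tab top b [ 492.35 -117.03  265.  ] [-197.69  -29.74]
tab top c [ 485.47 -139.09  265.  ] [-206.35  -51.16]
tab top d [ 476.47 -135.98  265.  ] [-215.07  -47.33]
bar end [ 452.3  -211.19  198.  ] [-245.32 -120.3 ]
bar end [ 458.92 -213.47  198.  ] [-238.91 -123.12]
bar start [507.44 -49.04 198.  ] [-177.09   36.79]
bar st [514.17 -51.36 198.  ] [-170.57   33.93]
thumb_tab [(0.66, [309.2, 167.3])]
keeper [(0.92, [424.9, 224.9])]
latch_bar [(0.63, [310.5, 166.3])]
```

```bash
python3 -c "
from h import *
print(rel([484.5,-126.5,300],1.243),rel([484.5,-126.5,229],1.243))"
```

```text
[ 2.800e+00  2.766e+00  6.850e+00 -6.000e-03] [ 2.800e+00  2.766e+00  1.395e+01 -6.000e-03]
```

```bash
python3 -m pendant '[[[1.5,1.5,3.5,0],[2.8,2.8,6.85,0],[2.8,2.8,6.85,0]]]'
python3 - <<'E'
from h import *
c=snap('wrist','w2.png');print(rel([484.5,-126.5,229],1.243))
E
```

```text
clock: 2.95
eef_pos: [484.5, -125.2, 295.8]
eef_rot: [-3.134, -0.0, 1.238]
wrist_force: [-0.8, -0.0, 0.2]
finger_gap: 46.6
[-6.400e-02  2.200e-02  6.978e+00 -5.000e-03]
```

View pics/w2.png

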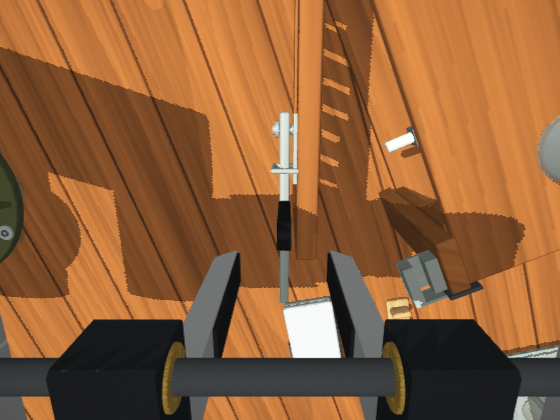

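```bash
python3 -m pendant '[[[0,0,2.5,0],[-0.05,0,5,0],[-0.05,0,6.8,0],[-0.05,0,6.9,0],[-0.05,0,6.9,0]]]' - 5
python3 - <<'E'
from h import *
c=snap('wrist','w3.png')
s=manip.read_state();print(s['eef_pos'],s['wrist_force'])
E
```

```text
clock: 3.5
eef_pos: [485.0, -127.0, 233.0]
eef_rot: [3.14, 0.0, 1.237]
wrist_force: [0.1, 0.6, 0.5]
finger_gap: 47.2
[ 485.1513089  -126.91257911  233.23028073] [-0.18355382  0.09117667  0.36238527]
```

View pics/w3.png

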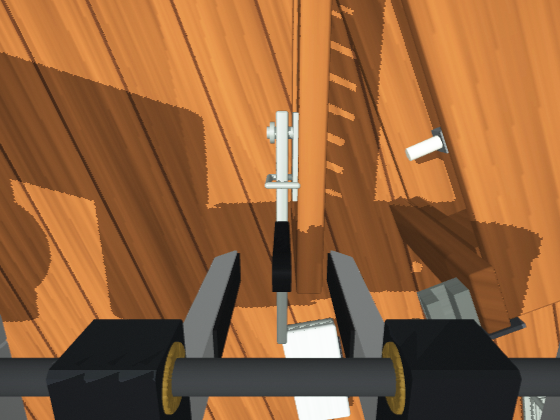

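Run:
```python
from h import *
c=cams.camera('wrist')
s=manip.read_state();p=s['eef_pos']
for z in (265,240,225): print(z,proj(c,[p[0],p[1],z]))
# row offsets for tab +-11 along tool x
import math
y=s['eef_rot'][2]
for d in(-11,11): print(d,proj(c,[p[0]+d*math.cos(y),p[1]+d*math.sin(y),265]))
print(rel([p[0],p[1],229]))
```

```text
265 [282.97037796 275.2011963 ]
240 [282.89260778 256.01796936]
225 [282.85392462 246.47616262]
-11 [282.98705132 294.28396882]
11 [282.95313677 255.46855072]
[0.    0.    0.412 0.   ]
```

```bash
python3 -m pendant '[[[0,0,0.3,0],[0,0,0.3,0],[0,0,0.3,0],[0,0,0.3,0],[0,0,0.3,0]]]' -0.9 5
python3 -m pendant '[[[0,0,0,0],[0,0,0,0],[0,0,0,0]]]'
python3 - <<'E'
from h import *
c=snap('wrist','w4.png')
s=manip.read_state();print(s['eef_pos'],s['wrist_force'],s['moment'],s['finger_gap'])
E
```

```text
clock: 4.1
eef_pos: [484.7, -126.4, 228.2]
eef_rot: [-3.142, -0.0, 1.238]
wrist_force: [-1.4, -1.3, 0.2]
finger_gap: 10.5
clock: 4.4
eef_pos: [484.8, -126.4, 228.2]
eef_rot: [3.141, -0.0, 1.238]
wrist_force: [0.7, 0.3, 0.5]
finger_gap: 9.8
[ 484.76286767 -126.39110277  228.23145867] [ 0.35710481 -0.02385044  0.77962205] [-0.01261405 -0.04530741  0.01935338] 9.817106193356663
```

View pics/w4.png

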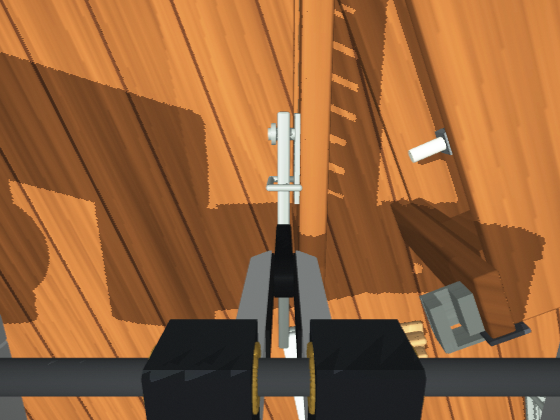

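```bash
python3 -m pendant '[[[0.2,0,-0.25,0],[0.4,0,-0.5,0],[0.6,0,-0.75,0],[0.75,0,-0.93,0],[0.75,0,-0.93,0]]]' - 8
python3 - <<'E'
from h import *
c=snap('wrist','w5.png');c=snap('side','s5.png')
s=manip.read_state();print(s['eef_pos'],s['wrist_force'],s['moment'],s['finger_gap'])
im=cv2.imread('pics/s5.png')[130:240,230:340]
cv2.imwrite('pics/s5z.png',cv2.resize(im,None,fx=5,fy=5,interpolation=cv2.INTER_CUBIC))
E
```

```text
clock: 4.95
eef_pos: [487.2, -118.8, 237.3]
eef_rot: [-3.141, -0.001, 1.238]
wrist_force: [1.9, 3.1, -7.9]
finger_gap: 9.9
[ 487.17683435 -118.95711129  237.19353631] [ 2.62363537  4.90499629 -8.31535696] [ 0.95151246 -0.55369962 -0.012756  ] 10.05581770490051
```

View pics/s5z.png

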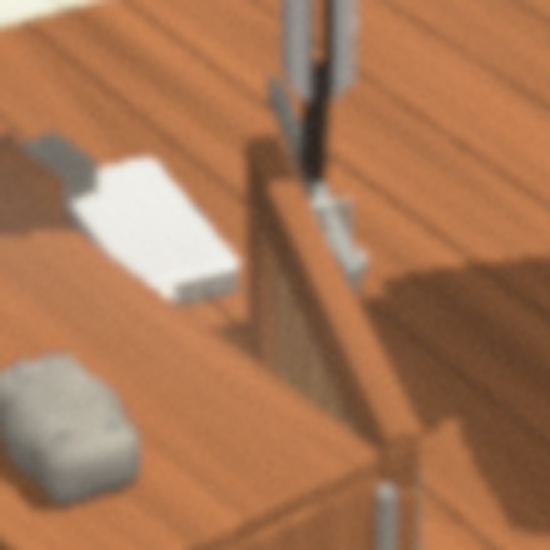

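View pics/w5.png

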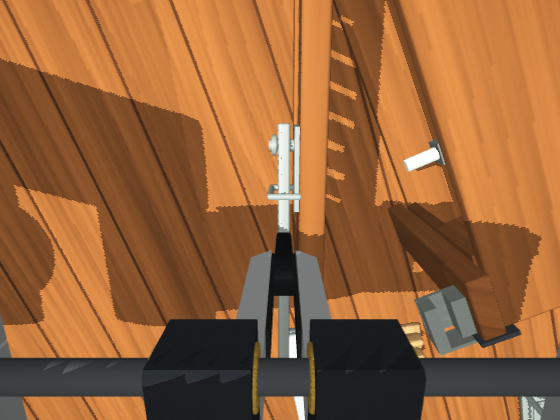

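```bash
python3 -m pendant '[[[0.1,0,0,0],[0.15,0,0,0],[0.15,0,0,0]]]' - 5
python3 - <<'E'
from h import *
s=manip.read_state();print(s['eef_pos'],s['wrist_force'],s['moment'],s['finger_gap'])
E
```

```text
clock: 5.35
eef_pos: [487.7, -118.2, 237.9]
eef_rot: [3.141, 0.001, 1.238]
wrist_force: [-0.7, -0.5, -2.3]
finger_gap: 9.7
[ 487.72905147 -118.24663393  237.8572948 ] [-0.73914306 -0.5199347  -2.34694044] [-0.14103406  0.02161782  0.04604835] 9.718372958880126
```

```bash
cat >> h.py <<'E'
H=np.array([590.8,96.6]); YC=0.082
def pose(th,be,s=49.):
    a=70*np.cos(be)-s*np.sin(be); u=s*np.cos(be)+70*np.sin(be)
    f=YC-th; v=np.array([-28.,-175-a]); R=np.array([[np.cos(f),-np.sin(f)],[np.sin(f),np.cos(f)]])
    return np.r_[H+R@v,190+u-11],f+np.pi/2
def rows(seq,s=49.):
    for th,be in seq: P,y=pose(th,be,s); print(th,be,P.round(1),rel(P,y))
def st():
    s=manip.read_state();p=s['eef_pos'];d=p[:2]-H
    print('clk',s['clock'],'pos',p.round(2),'yaw',s['eef_rot'][2].round(3),'F',s['wrist_force'].round(2),'M',s['moment'].round(2),'gap',round(s['finger_gap'],2))
    y=s['eef_rot'][2];ex=np.array([np.sin(y),-np.cos(y)]);ey=np.array([-np.cos(y),-np.sin(y)])
    f=s['wrist_force'][:2];print('R',np.hypot(*d).round(2),'Fnormal(in +)',(f@ex).round(2),'Fradial(out +)',(f@ey).round(2))
    # theta from normal offset
    R=np.hypot(*d);print('theta',(YC-(np.arctan2(d[1],d[0])+np.pi-np.arcsin(28/R)-np.pi/2)).round(4))
E
python3 -c "
from h import *
st();rows([(th,.144) for th in(.41,.365,.32,.275,.23,.185,.15)])"
```

```text
clk 5.35 pos [ 487.73 -118.25  237.86] yaw 1.238 F [-0.74 -0.52 -2.35] M [-0.14  0.02  0.05] gap 9.72
R 238.29 Fnormal(in +) -0.53 Fradial(out +) 0.73
theta 0.6471
0.41 0.144 [ 487.9 -119.   237.5] [-0.064  0.037  0.032 -0.005]
0.365 0.144 [ 497.7 -123.4  237.5] [-0.161  1.107  0.032 -0.05 ]
0.32 0.144 [ 507.7 -127.4  237.5] [-0.209  2.181  0.032 -0.095]
0.275 0.144 [ 517.8 -130.9  237.5] [-0.209  3.256  0.032 -0.14 ]
0.23 0.144 [ 528.1 -133.9  237.5] [-0.16   4.33   0.032 -0.185]
0.185 0.144 [ 538.6 -136.5  237.5] [-0.063  5.4    0.032 -0.23 ]
0.15 0.144 [ 546.7 -138.2  237.5] [ 0.045  6.229  0.032 -0.265]
```

```bash
sed -i 's/(np.arctan2(d\[1\],d\[0\])+np.pi-np.arcsin(28\/R)-np.pi\/2)/(np.arctan2(d[1],d[0])+np.pi\/2+np.arcsin(28\/R))/' h.py
python3 -m pendant '[[[-0.1,1.1,0,-0.05],[-0.15,2.15,0,-0.09],[-0.15,3.2,0,-0.14],[-0.1,4.3,0,-0.18],[-0.02,5.35,0,-0.225]]]'
python3 -c "
from h import *
st();rows([(th,.144) for th in(.185,.15,.12,.1,.08)])"
```

```text
clock: 5.85
eef_pos: [538.6, -136.1, 237.9]
eef_rot: [3.141, 0.001, 1.464]
wrist_force: [-0.7, 0.0, -2.2]
finger_gap: 10.2
clk 5.85 pos [ 538.62 -136.11  237.86] yaw 1.464 F [-0.7   0.   -2.23] M [-0.02  0.05  0.05] gap 10.23
R 238.49 Fnormal(in +) -0.7 Fradial(out +) 0.07
theta 0.1849
0.185 0.144 [ 538.6 -136.5  237.5] [-0.041 -0.002  0.032 -0.004]
0.15 0.144 [ 546.7 -138.2  237.5] [-0.121  0.83   0.032 -0.039]
0.12 0.144 [ 553.8 -139.4  237.5] [-0.167  1.545  0.032 -0.069]
0.1 0.144 [ 558.5 -140.1  237.5] [-0.185  2.023  0.032 -0.089]
0.08 0.144 [ 563.3 -140.7  237.5] [-0.194  2.5    0.032 -0.109]
```

Clean swing. Bring to ≈0.12 and look.

```bash
python3 -m pendant '[[[-0.06,0.6,0,-0.025],[-0.1,1.1,0,-0.05],[-0.13,1.55,0,-0.065],[-0.13,1.55,0,-0.065]]]'
python3 - <<'E'
from h import *
c=snap('wrist','w6.png');import pickle;pickle.dump(c,open('w6.pkl','wb'))
c=snap('top','t6.png');st()
im=cv2.imread('pics/w6.png')[100:380,280:560]
cv2.imwrite('pics/w6z.png',cv2.resize(im,None,fx=2.1,fy=2.1,interpolation=cv2.INTER_CUBIC))
im=cv2.imread('pics/t6.png')[190:270,320:420]
cv2.imwrite('pics/t6z.png',cv2.resize(im,None,fx=6,fy=6,interpolation=cv2.INTER_CUBIC))
rows([(th,.144) for th in(.12,.1,.08,.06,.04,.02,.014)])
E
```

```text
clock: 6.25
eef_pos: [553.8, -138.9, 237.8]
eef_rot: [3.141, 0.001, 1.528]
wrist_force: [-0.9, -3.4, 2.5]
finger_gap: 10.1
clk 6.35 pos [ 553.41 -138.79  237.83] yaw 1.527 F [-1.01 -4.47  3.2 ] M [-0.82  0.06  0.08] gap 9.99
R 238.34 Fnormal(in +) -0.82 Fradial(out +) 4.51
theta 0.1218
0.12 0.144 [ 553.8 -139.4  237.5] [-0.06   0.042  0.029 -0.006]
0.1 0.144 [ 558.5 -140.1  237.5] [-0.109  0.518  0.029 -0.026]
0.08 0.144 [ 563.3 -140.7  237.5] [-0.148  0.994  0.029 -0.046]
0.06 0.144 [ 568.  -141.2  237.5] [-0.177  1.471  0.029 -0.066]
0.04 0.144 [ 572.8 -141.6  237.5] [-0.197  1.948  0.029 -0.086]
0.02 0.144 [ 577.6 -141.9  237.5] [-0.208  2.426  0.029 -0.106]
0.014 0.144 [ 579.  -142.   237.5] [-0.209  2.569  0.029 -0.112]
```

View pics/w6.png

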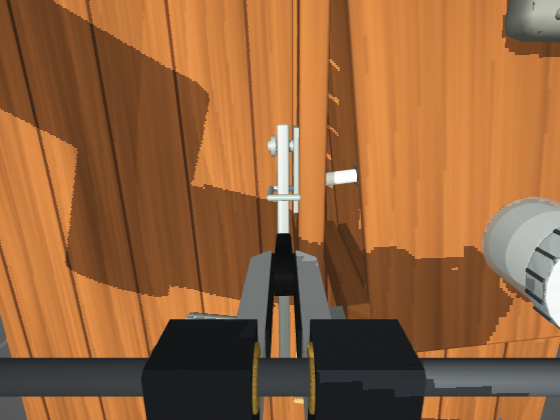

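View pics/t6z.png

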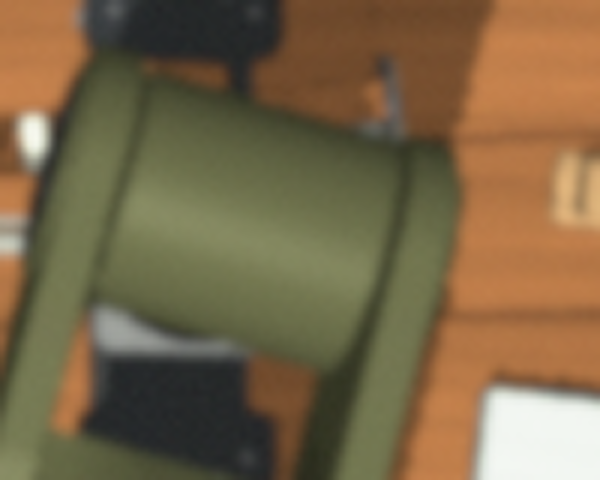

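```bash
python3 -m pendant '[[[-0.08,0,0,0],[-0.08,0,0,0]]]'
python3 -c "
from h import *
st()"
```

```text
clock: 6.55
eef_pos: [553.2, -139.3, 237.5]
eef_rot: [-3.141, -0.0, 1.528]
wrist_force: [0.2, -2.9, 1.3]
finger_gap: 10.1
clk 6.55 pos [ 553.2  -139.28  237.48] yaw 1.528 F [ 0.17 -2.89  1.28] M [-0.44  0.15  0.03] gap 10.07
R 238.86 Fnormal(in +) 0.29 Fradial(out +) 2.88
theta 0.1226
```

```bash
python3 -m pendant '[[[-0.1,0,0,0],[-0.1,0,0,0]]]'
python3 -c "
from h import *
st();rows([(th,.144) for th in(.12,.1,.08,.06,.04)])"
```

```text
clock: 6.75
eef_pos: [553.2, -140.0, 237.0]
eef_rot: [-3.141, -0.001, 1.528]
wrist_force: [0.8, 0.9, -3.1]
finger_gap: 10.0
clk 6.75 pos [ 553.15 -140.    237.01] yaw 1.528 F [ 0.81  0.88 -3.09] M [ 0.12 -0.05  0.09] gap 9.98
R 239.57 Fnormal(in +) 0.77 Fradial(out +) -0.91
theta 0.1227
0.12 0.144 [ 553.8 -139.4  237.5] [ 0.062  0.063 -0.053 -0.005]
0.1 0.144 [ 558.5 -140.1  237.5] [ 0.013  0.538 -0.053 -0.025]
0.08 0.144 [ 563.3 -140.7  237.5] [-0.027  1.014 -0.053 -0.045]
0.06 0.144 [ 568.  -141.2  237.5] [-0.057  1.491 -0.053 -0.065]
0.04 0.144 [ 572.8 -141.6  237.5] [-0.077  1.968 -0.053 -0.085]
```

```bash
python3 -m pendant '[[[0,0.25,-0.05,-0.01],[-0.03,0.5,-0.05,-0.025],[-0.05,0.75,-0.05,-0.035],[-0.07,1.0,-0.05,-0.045],[-0.07,1.0,-0.05,-0.045]]]'
python3 -c "
from h import *
st();rows([(th,.144) for th in(.08,.06,.04,.03,.02)])"
```

```text
clock: 7.25
eef_pos: [563.4, -141.3, 237.6]
eef_rot: [-3.141, -0.0, 1.574]
wrist_force: [-1.5, 2.7, -5.9]
finger_gap: 9.8
clk 7.25 pos [ 563.43 -141.35  237.59] yaw 1.574 F [-1.46  2.67 -5.93] M [0.56 0.15 0.02] gap 9.85
R 239.52 Fnormal(in +) -1.46 Fradial(out +) -2.67
theta 0.0794
0.08 0.144 [ 563.3 -140.7  237.5] [ 0.065 -0.015  0.005  0.001]
0.06 0.144 [ 568.  -141.2  237.5] [ 0.013  0.46   0.005 -0.019]
0.04 0.144 [ 572.8 -141.6  237.5] [-0.029  0.936  0.005 -0.039]
0.03 0.144 [ 575.2 -141.8  237.5] [-0.046  1.174  0.005 -0.049]
0.02 0.144 [ 577.6 -141.9  237.5] [-0.062  1.413  0.005 -0.059]
```

```bash
python3 -m pendant '[[[0.0,0.2,0,-0.01],[-0.01,0.4,0,-0.02],[-0.02,0.6,0,-0.025],[-0.03,0.8,0,-0.035],[-0.03,0.8,0,-0.035]]]'
python3 -c "
from h import *
st();rows([(.045,b) for b in(.144,.12,.106,.1)])"
```

```text
clock: 7.75
eef_pos: [571.4, -141.9, 237.9]
eef_rot: [-3.141, 0.0, 1.608]
wrist_force: [-3.1, 2.2, -4.7]
finger_gap: 9.7
clk 7.75 pos [ 571.42 -141.85  237.93] yaw 1.608 F [-3.06  2.17 -4.7 ] M [0.37 0.59 0.05] gap 9.7
R 239.24 Fnormal(in +) -2.98 Fradial(out +) -2.29
theta 0.0458
0.045 0.144 [ 571.6 -141.5  237.5] [0.033 0.019 0.04  0.   ]
0.045 0.12 [ 571.6 -142.9  236. ] [-0.106  0.019  0.191  0.   ]
0.045 0.106 [ 571.7 -143.7  235.1] [-0.185  0.019  0.28   0.   ]
0.045 0.1 [ 571.7 -144.   234.7] [-0.219  0.019  0.319  0.   ]
```

```bash
python3 -m pendant '[[[-0.07,0,0.1,0],[-0.12,0,0.18,0],[-0.12,0,0.18,0]]]' ;python3 -c "
from h import *
st()"
python3 -m pendant '[[[-0.04,0,0.06,0],[-0.08,0,0.12,0],[-0.08,0,0.12,0]]]'
python3 -c "
from h import *
st()"
```

```text
clock: 8.05
eef_pos: [571.4, -143.5, 236.6]
eef_rot: [3.141, 0.001, 1.607]
wrist_force: [-3.3, -1.1, -0.5]
finger_gap: 10.0
clk 8.05 pos [ 571.4  -143.47  236.61] yaw 1.607 F [-3.29 -1.06 -0.54] M [-0.31  0.68  0.08] gap 10.04
R 240.85 Fnormal(in +) -3.32 Fradial(out +) 0.94
theta 0.0461
clock: 8.35
eef_pos: [571.6, -144.0, 236.1]
eef_rot: [3.14, 0.001, 1.608]
wrist_force: [-6.7, -1.3, 5.8]
finger_gap: 9.7
clk 8.35 pos [ 571.56 -143.96  236.06] yaw 1.608 F [-6.7  -1.34  5.76] M [-0.15  1.09  0.06] gap 9.74
R 241.33 Fnormal(in +) -6.75 Fradial(out +) 1.09
theta 0.0455
```

```bash
python3 -m pendant '[[[0,0,-0.06,0],[0,0,-0.06,0]]]' ;python3 -c "
from h import *
st()"
python3 -m pendant '[[[0,0.1,-0.06,-0.004],[0,0.2,-0.06,-0.008],[0,0.2,-0.06,-0.008]]]'
python3 -c "
from h import *
st()"
```

```text
clock: 8.55
eef_pos: [571.5, -143.9, 236.1]
eef_rot: [3.141, 0.0, 1.608]
wrist_force: [-4.7, -0.8, 4.3]
finger_gap: 9.7
clk 8.55 pos [ 571.5  -143.91  236.1 ] yaw 1.608 F [-4.66 -0.83  4.34] M [-0.28  0.88  0.02] gap 9.67
R 241.28 Fnormal(in +) -4.69 Fradial(out +) 0.65
theta 0.0458
clock: 8.85
eef_pos: [573.5, -143.9, 236.2]
eef_rot: [3.142, 0.001, 1.616]
wrist_force: [-4.9, -2.6, 0.7]
finger_gap: 9.9
clk 8.85 pos [ 573.46 -143.95  236.2 ] yaw 1.616 F [-4.92 -2.59  0.72] M [-0.53  0.78  0.05] gap 9.86
R 241.17 Fnormal(in +) -5.03 Fradial(out +) 2.37
theta 0.0376
```

```bash
python3 -m pendant '[[[0,0.1,0.02,-0.004],[0,0.2,0.03,-0.008],[0,0.2,0.03,-0.008]]]' ;python3 -c "
from h import *
st()"
python3 -m pendant '[[[0,0.05,0.0,-0.002],[0,0.1,0.0,-0.004],[0,0.1,0,-0.004]]]'
python3 -c "
from h import *
st()"
```

```text
clock: 9.15
eef_pos: [575.5, -144.1, 236.2]
eef_rot: [3.141, 0.001, 1.624]
wrist_force: [-5.7, -3.3, 2.1]
finger_gap: 9.7
clk 9.15 pos [ 575.51 -144.12  236.15] yaw 1.624 F [-5.68 -3.33  2.07] M [-0.75  0.84 -0.03] gap 9.75
R 241.2 Fnormal(in +) -5.85 Fradial(out +) 3.03
theta 0.0291
clock: 9.45
eef_pos: [576.4, -144.2, 236.1]
eef_rot: [3.141, 0.001, 1.628]
wrist_force: [-4.1, -4.5, 2.5]
finger_gap: 9.9
clk 9.45 pos [ 576.41 -144.18  236.14] yaw 1.628 F [-4.05 -4.52  2.52] M [-0.8   0.92  0.01] gap 9.92
R 241.21 Fnormal(in +) -4.3 Fradial(out +) 4.28
theta 0.0253
```

```bash
python3 -m pendant '[[[-0.08,0.0,0.0,0],[-0.1,0.1,0.0,-0.004],[-0.1,0.1,0,-0.004]]]' ;python3 -c "
from h import *
st()"
python3 -m pendant '[[[0,0.05,0.0,-0.002],[0,0.1,0.0,-0.004],[0,0.1,0,-0.004]]]'
python3 -c "
from h import *
st()"
```

```text
clock: 9.75
eef_pos: [577.4, -144.7, 235.7]
eef_rot: [-3.141, 0.0, 1.632]
wrist_force: [-6.3, -2.1, 0.7]
finger_gap: 10.2
clk 9.75 pos [ 577.36 -144.74  235.74] yaw 1.632 F [-6.32 -2.1   0.72] M [-0.44  0.94  0.1 ] gap 10.2
R 241.71 Fnormal(in +) -6.44 Fradial(out +) 1.71
theta 0.0215
clock: 10.05
eef_pos: [578.3, -144.7, 235.8]
eef_rot: [-3.141, 0.0, 1.636]
wrist_force: [-5.0, -2.9, 0.4]
finger_gap: 10.2
clk 10.05 pos [ 578.33 -144.75  235.79] yaw 1.636 F [-5.02 -2.87  0.39] M [-0.51  0.95 -0.  ] gap 10.21
R 241.67 Fnormal(in +) -5.19 Fradial(out +) 2.54
theta 0.0175
```

```bash
python3 -m pendant '[[[-0.06,0.0,0.06,0],[-0.08,0,0.1,0],[-0.08,0,0.1,0]]]' ;python3 -c "
from h import *
st()"
```

```text
clock: 10.35
eef_pos: [578.4, -145.7, 234.9]
eef_rot: [-3.141, 0.001, 1.635]
wrist_force: [-6.0, -3.9, 1.0]
finger_gap: 10.1
clk 10.35 pos [ 578.38 -145.7   234.88] yaw 1.635 F [-5.99 -3.95  0.98] M [-0.62  0.99  0.02] gap 10.13
R 242.62 Fnormal(in +) -6.23 Fradial(out +) 3.55
theta 0.0176
```

```bash
python3 -m pendant '[[[-0.08,0.0,0.06,0],[-0.14,0,0.12,0],[-0.14,0,0.12,0]]]' ;python3 -c "
from h import *
st()"
```

```text
clock: 10.65
eef_pos: [578.4, -147.0, 233.5]
eef_rot: [-3.141, 0.0, 1.636]
wrist_force: [-5.1, -3.3, 1.3]
finger_gap: 10.0
clk 10.65 pos [ 578.42 -147.03  233.54] yaw 1.636 F [-5.13 -3.32  1.29] M [-0.54  0.98  0.05] gap 9.95
R 243.94 Fnormal(in +) -5.34 Fradial(out +) 2.98
theta 0.0177
```

```bash
python3 -m pendant '[[[-0.08,0.0,0.08,0],[-0.16,0,0.16,0],[-0.24,0,0.24,0],[-0.24,0,0.24,0]]]' ;python3 -c "
from h import *
st();rows([(.0175,0)])"
```

```text
clock: 11.05
eef_pos: [578.6, -149.4, 231.1]
eef_rot: [-3.141, 0.0, 1.636]
wrist_force: [-4.5, -2.3, 0.4]
finger_gap: 10.2
clk 11.05 pos [ 578.57 -149.4   231.05] yaw 1.636 F [-4.47 -2.3   0.42] M [-0.53  0.98 -0.04] gap 10.23
R 246.31 Fnormal(in +) -4.61 Fradial(out +) 2.0
theta 0.0177
0.0175 0 [ 578.6 -149.7  228. ] [-0.03   0.006  0.305  0.   ]
```

```bash
python3 -m pendant '[[[-0.06,0.0,0.08,0],[-0.1,0,0.16,0],[-0.12,0,0.24,0],[-0.12,0,0.24,0]]]' ;python3 -c "
from h import *
st()"
```

```text
clock: 11.45
eef_pos: [578.8, -150.8, 229.2]
eef_rot: [3.141, 0.001, 1.635]
wrist_force: [-6.2, -2.9, 3.3]
finger_gap: 9.9
clk 11.45 pos [ 578.81 -150.76  229.2 ] yaw 1.635 F [-6.17 -2.93  3.32] M [-0.75  1.03  0.01] gap 9.93
R 247.66 Fnormal(in +) -6.35 Fradial(out +) 2.52
theta 0.0171
```

```bash
python3 -m pendant '[[[0,0.0,0.06,0],[0,0,0.1,0],[0,0,0.1,0]]]' ;python3 -c "
from h import *
st()"
python3 - <<'E'
from h import *
c=snap('wrist','w7.png');c=snap('side','s7.png')
im=cv2.imread('pics/s7.png')[120:240,200:340]
cv2.imwrite('pics/s7z.png',cv2.resize(im,None,fx=5,fy=5,interpolation=cv2.INTER_CUBIC))
E
```

```text
clock: 11.75
eef_pos: [578.9, -150.5, 228.7]
eef_rot: [3.141, 0.001, 1.636]
wrist_force: [-6.5, -1.7, 5.9]
finger_gap: 9.9
clk 11.75 pos [ 578.87 -150.54  228.65] yaw 1.636 F [-6.52 -1.65  5.92] M [-0.38  1.19 -0.01] gap 9.91
R 247.43 Fnormal(in +) -6.61 Fradial(out +) 1.23
theta 0.0168
```

View pics/s7z.png

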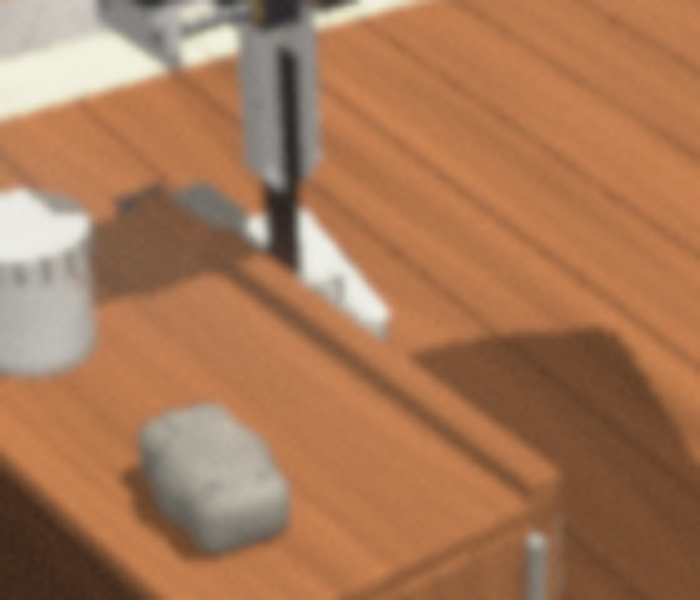

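View pics/w7.png

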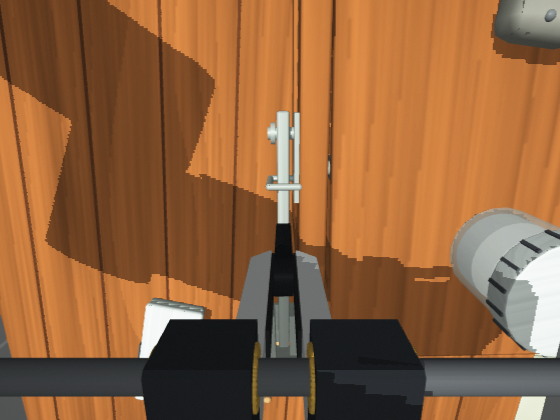

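```bash
python3 -m pendant '[[[0,0,0.0,0],[0,0,0,0],[0,0,0,0]]]' -0.65 ;python3 -m pendant '[[[0,0,0.0,0],[0,0,0,0],[0,0,0,0]]]' -0.5
python3 - <<'E'
from h import *
st();c=snap('wrist','w8.png');st()
E
```

```text
clock: 12.15
eef_pos: [579.1, -150.1, 227.8]
eef_rot: [3.141, -0.0, 1.636]
wrist_force: [0.2, -0.5, -0.0]
finger_gap: 16.6
clock: 12.45
eef_pos: [578.9, -150.1, 227.8]
eef_rot: [3.142, -0.0, 1.636]
wrist_force: [0.0, -0.2, 0.1]
finger_gap: 23.1
clk 12.45 pos [ 578.88 -150.14  227.77] yaw 1.636 F [ 0.01 -0.21  0.07] M [-0.   -0.12 -0.01] gap 23.06
R 247.03 Fnormal(in +) -0.0 Fradial(out +) 0.21
theta 0.0167
clk 12.5 pos [ 578.87 -150.17  227.83] yaw 1.636 F [ 0.01 -0.05  0.36] M [-0.05 -0.03 -0.02] gap 23.21
R 247.06 Fnormal(in +) 0.01 Fradial(out +) 0.05
theta 0.0167
```

View pics/w8.png

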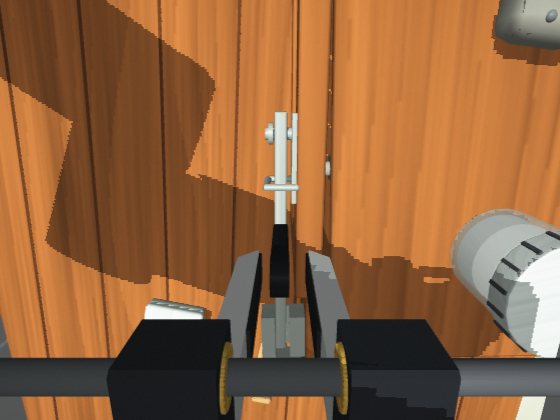

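```bash
python3 -m pendant '[[[0,0.0,0,0],[0,0,0,0],[0,0,-1.5,0],[0,0,-4,0],[0,0,-8,0]]]' -0.35; python3 -m pendant '[[[0,0,-4,0],[0,-4,-7,0],[-2,-8,-7,0],[-2,-12,-7,0],[-2,-12,-7,0]]]'
python3 - <<'E'
from h import *
st();c=snap('wrist','w9.png');c=snap('side','s9.png');c=snap('top','t9.png')
im=cv2.imread('pics/s9.png')[120:240,200:340]
cv2.imwrite('pics/s9z.png',cv2.resize(im,None,fx=5,fy=5,interpolation=cv2.INTER_CUBIC))
E
```

```text
clock: 13.0
eef_pos: [578.2, -150.0, 306.9]
eef_rot: [-3.138, -0.001, 1.636]
wrist_force: [0.6, -0.4, 0.4]
finger_gap: 30.4
clock: 13.5
eef_pos: [457.5, -178.4, 379.2]
eef_rot: [3.14, 0.001, 1.634]
wrist_force: [0.3, 0.1, -0.6]
finger_gap: 30.6
clk 13.5 pos [ 457.46 -178.39  379.2 ] yaw 1.634 F [ 0.31  0.07 -0.57] M [ 0.   -0.14  0.03] gap 30.64
R 305.62 Fnormal(in +) 0.31 Fradial(out +) -0.05
theta 0.4417
```

View pics/s9z.png

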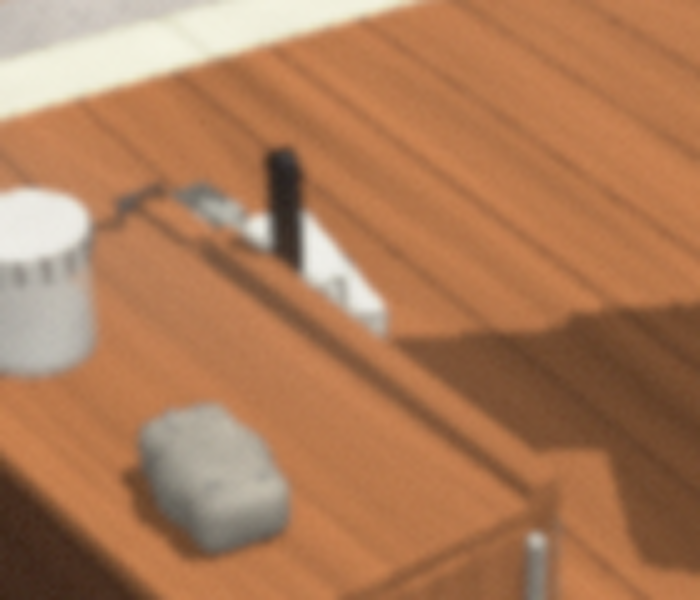

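View pics/w9.png

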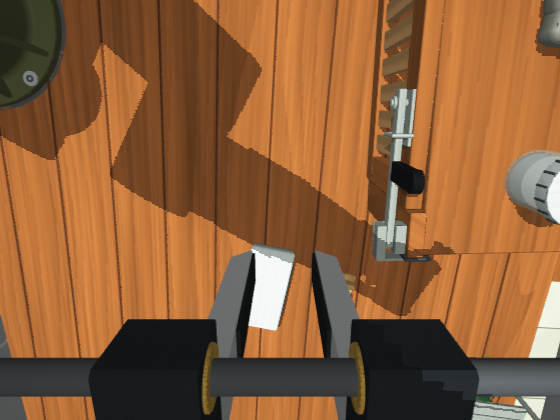

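View pics/t9.png

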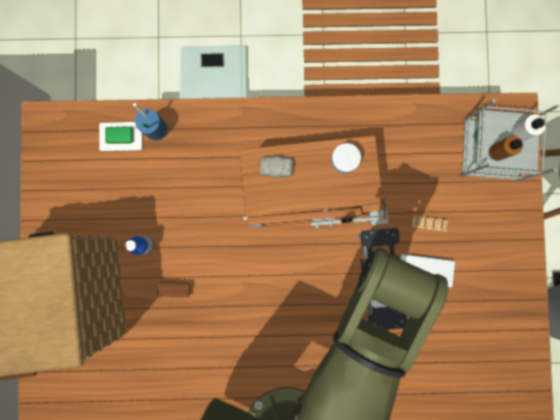

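Run:
```python
from h import *
im=cv2.imread('pics/w9.png')[80:270,360:450]
cv2.imwrite('pics/w9z.png',cv2.resize(im,None,fx=4,fy=3.1*1,interpolation=cv2.INTER_CUBIC))
im=cv2.imread('pics/w9.png')[205:270,365:440]
cv2.imwrite('pics/w9zz.png',cv2.resize(im,None,fx=8,fy=8,interpolation=cv2.INTER_CUBIC))
```

```text
(no output)
```

View pics/w9zz.png

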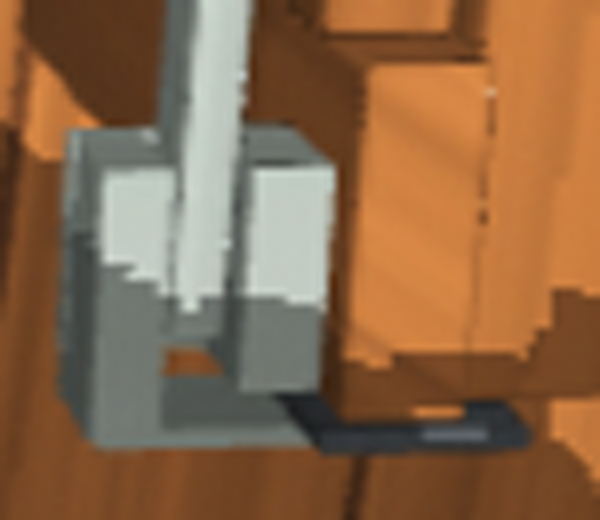

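Run:
```python
from h import *
for b in (0,.03,.06,.1):
    a=70*np.cos(b)-75*np.sin(b);u=75*np.cos(b)+70*np.sin(b);f=YC-.02
    R=np.array([[np.cos(f),-np.sin(f)],[np.sin(f),np.cos(f)]]);e=H+R@np.array([-28,-333.]);P=np.r_[H+R@np.array([-28,-175-a]),190+u]
    for n in('side','wrist'):
        c=cams.camera(n);q=proj(c,P);print(b,n,q, (q-[200,120])*5 if n=='side' else '')
```

```text
0 side [256.31375137 150.39629757] [281.56875683 151.98148787]
0 wrist [416.79868436 180.98152919] 
0.03 side [256.77766327 150.01854241] [283.88831634 150.09271205]
0.03 wrist [418.05639758 179.14739217] 
0.06 side [257.2581691  149.67279583] [286.2908455  148.36397915]
0.06 wrist [419.38100412 176.92361879] 
0.1 side [257.92409248 149.26250731] [289.62046242 146.31253655]
0.1 wrist [421.02068303 173.66315332]
```

View pics/w9z.png

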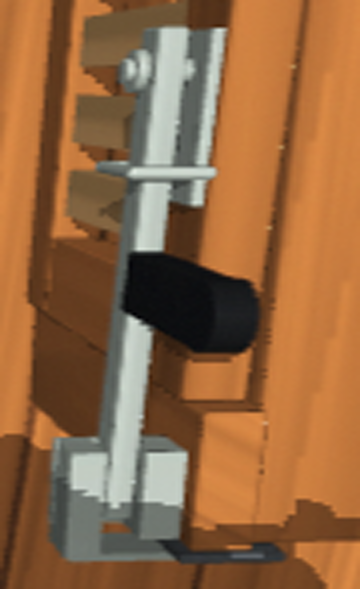

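```bash
python3 -c "
from h import *
s=manip.read_state();print(s['clock'],s['qd'].round(3));print(manip.sign_off())"
```

```text
14.05 [-0.001 -0.004  0.001  0.001 -0.001 -0.001]
the job is handed in; nothing more can be done
None
```

The door is shut and latched, and I handed the job in at about 14 s of the 51 s allowed. `sign_off` reports no verdict, so this rests on my own checks.

**What I did:** I gripped the thumb tab and lifted the bar to about 0.14 rad. I then swung the door in from about 0.41 rad, no faster than about 0.5 rad/s. I lowered the bar lightly onto the striker and slid it inward with a light hand until it dropped in at a door angle of about 0.0175 rad. I held the door in until the bar was fully down, then let go and backed the arm away.

**Last checks:**
- **Bar in the catch:** the final wrist picture shows it between the striker and the back block.
- **Bar down:** in the wrist picture the tab top is at about (419, 181), where a level bar would put it to within a couple of pixels. In the side picture it lies where a level bar would, though that view separates small angles poorly.
- **Door staying shut:** when I let go, the door moved out only about 1 mm and the wrist force dropped to almost zero.
- **Forces:** the highest wrist reading, printed between moves, was about 10 N. That was while lifting the bar, away from the catch; with the bar on the catch it stayed under about 10 N. The force on the catch itself was not measured.
- **Other things:** the pumice, jar, bottle and brush look unmoved in the pictures. The tool case and toe separator are partly hidden by the arm in the last top view. I did not measure any of them.

**Where things disagreed:** my first estimate of the cupboard's position from the top camera was about 3 mm off from the wrist view. I used the wrist view and the feel of the bar instead.

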